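# Set the load lever to the third click and test-press the starter

## Task

Get the starter ready for its bench test: with a fingertip, gently push the orange lever on the green load box to the third click counted from its blue end (the rest position at the blue end is not counted), without ever running past that click. Then press the red button on the grey starter housing all the way down and let it come back up. Only touch and push: do not pinch the lever, and leave the loose parts on the cart where they are.

Things in the scene. Friction and masses are not known exactly. Their poses are not given: they have to be found in the camera images.
- loadbox: Green load box fixed to the cart, 120 (its x) x 180 (its y) x 60 mm high; origin at the centre of its underside, on the cart top. The lever's slot runs along the box's y axis in the middle of the top face; a blue bar marks the -y end and a red bar the +y end. White tick marks beside the slot, 16 mm apart, mark the six rest positions, at y = -40 (blue end), -24, -8, +8 (the third click), +24 and +40 mm. More than 30 N on the box or its lever is not gentle.
- lever (a joint): Travel of the orange lever along the box's +y axis, in m: 0 at the blue end stop, 0.080 at the red end stop. It clicks into rest every 0.016 m: first click 0.016, second 0.032, third 0.048. Pushing over the hump half-way between two clicks takes about 4 to 6 N, with slight friction; past the hump the lever springs forward into the next click by itself and stays there. It may start in any rest position from the blue end to the second click.
- lever_top (a point): Centre of the top of the orange lever's paddle, 112 mm above the cart. The paddle measures 34 mm (box x) x 14 mm (box y, the sliding direction) and reaches from 20 mm to 52 mm above the box's top face; below it is a thin steel stem. It is pushed on its flat 34 mm wide faces.
- starter: Squat grey starter housing fixed upright on the cart: round, 96 mm across, 116 mm across the foot flange, 78 mm high, with a small terminal block on its own -x side; origin at the centre of its underside. The push button is on its top, at its centre.
- button (a joint): Depth to which the red button is pressed, in m: 0 up, 0.006 fully down. A spring returns it; fully down takes 5 N.
- button_top (a point): Centre of the top of the red button, 28 mm across; it is pressed straight down.
- anode0_c (a point): Centre of a loose zinc anode block, 28 x 60 x 16 mm, lying flat; leave alone.
- anode1_c (a point): Centre of a second such anode; leave alone.
- anode2_c (a point): Centre of a third such anode; leave alone.
- connector_c (a point): Centre of the loose blue aluminium fuel connector, 34 mm across its hexagonal foot, 58 mm tall with a barbed stem, standing upright; leave alone.
- puller_c (a point): Centre of the loose steel flywheel key puller, a disc 68 mm across with an upright centre screw, 62 mm tall; leave alone.
- primer_c (a point): Centre of the loose yellow plastic primer bulb fitting, 40 mm across, 48 mm tall, standing upright; leave alone.
Not all that is in view belongs to the job. Leave any pink or yellow look-alike of the loadbox alone.

How it is judged:
By the outcome, as a careful person would: the job done as asked, in the order asked, and still so for the second after the job is handed in, with the robot touching nothing.
It also fails if it takes over 42 s, if anything falls off the work surface, if the arm or the gripper's body presses on something with over 40 N, if the wrist force passes 120 N, or if a joint passes its speed limit or range.

## Robot

A 6-joint arm with a two-finger parallel gripper is mounted at the origin on the work surface. World frame = base frame: x ahead of the robot, y to its left, z up, the work surface at z = 0. Lengths are in m, angles in rad, forces in N, time in s.
With the tool pointing down it reaches from about 0.35 to 0.85 m from the base axis. Payload 8.1 kg.
Tool frame: the origin (TCP) lies at the centre of the arm's flange, where the gripper is bolted on; the fingertips stand 173 mm ahead of it and the grasp point (between the pads) lies 155 mm ahead of it; z points along the fingers, y is the direction in which the jaws open and shut (so a half turn about z gives the same grasp; the last joint's range is limited). The gripper opens to 85 mm and grips with 20 to 120 N. Pads are 22 mm wide; open, the fingers measure 114 mm over their backs; the gripper's body (76 mm by 85 mm) begins 54 mm behind the grasp point. The pads swing forward as they close: fully open they stand 13 mm farther back than shut.
Start: joints at [-1.229, 0.13, 1.488, -0, 1.523, -0.085], TCP at [0.248, -0.546, 0.405] pointing down, gripper open.
Joint ranges: [-2.96, 2.96], [-0.89, 2.26], [0.02, 2.5], [-1.34, 4.48], [0, 2.73], [-2.66, 2.66]. Speed limits (rad/s): [2.39, 2.39, 2.79, 3.14, 3.14, 3.14].

## Interface

Orientations are given as a unit quaternion [x, y, z, w].
In Python, from workcell import arm, optics, job gives the robot as it stands. The module is installed in compiled form; this text tells all that it offers.
- The arm moves only by the tool servo_tool, never from a script. Its argument "deltas" is a list that holds one entry, the list of rows, each a list of 7 numbers: the shift along the tool's x, y, z in m, then the turn, a rotation vector about the tool's x, y, z in degrees, then the finger opening in m, from 0 to 0.0854. A call has 1 to 20 rows; each row is the pose to reach, as a shift and turn from the pose commanded when the call began, along the tool's axes at that moment; what a row does not reach only later rows make up. A row lasts 1/12 s, in which the tool goes at most 41.7 mm and 7.16 degrees, less where a joint would pass 70% of its speed; a pose out of reach is approached as far as the arm can. A call with a gripper value outside its range is refused whole. The fingers move at their own pace and stop on an object; the grip force is fixed at half the most. Time passes only in rows, so rows that repeat a pose let the fingers close. It gives the time, the measured TCP pose, the force and the opening at its end, in the units of the state.
- arm.get_obs(): the state, without advancing time (a new reading comes with each control period).
- optics.capture(name): name is "side" or "top" or "wrist"; returns the picture (480x640x3 uint8, blue, green, red); there is no depth.
- optics.camera_params(name): a dict with "fovy" (degrees; the focal length in pixels is half the picture's height over the tangent of half this angle, whatever the lens; pixels are square), "cx", "cy" (the principal point, pixels), "rvec" (rotation vector, rad) and "tvec" (3), from world to camera coordinates, as OpenCV has them. Camera axes: x right, y down, z forward; pixel columns grow to the right and rows downward; lengths in m; the calibration is good to about 2 mm. A picture is of the moment at which its call begins: read the wrist's pose just before it. camera_params takes no time and is no camera call; for the wrist camera it gives the pose at the moment of the call.
- job.finish_job(): hands the job in, once; it reports no verdict.
The state is a dict: "time": time; "joint_positions": joint angles; "joint_vel": joint speeds; "tau": joint torques, N m; "ee_pos": TCP position; "tcp_rot": TCP orientation; "contact_force": force on the tool from outside, world axes, zero at the start; "torque": the same for the moment, N m; "grip_width": opening from 0.0 (shut) to 1.0 (fully open).
Only numpy, scipy, OpenCV 4.12 (cv2) and the standard library are available. Lean on these libraries where they do the work, as an engineer would, in place of code of your own. Each camera call takes 0.05 s, during which the arm holds its last target. There are 200 camera calls.

## Working session

There is one attempt and no reset: what is moved stays moved. The work goes in short steps, Python scripts to look and compute and a tool call to move; the robot and the scene stay as the last step left them, time stands still between calls to the robot, and variables do not carry over. Pictures are saved under pics/ and viewed, about 8 in all and at most 12, crops included, and the job is handed in when it is done.

Besides the shell and the picture viewer there is one more tool, called after ">>>" as name(argument=value, ...) on one line, values as JSON. servo_tool: Moves the arm, as the interface text tells. Its arguments: {"type":"object","properties":{"deltas":{"type":"array"}},"required":["deltas"]}

```bash
mkdir -p pics; cat > h.py <<'E'
import numpy as np, cv2
from workcell import arm, optics, job
def cam(n):
    p=optics.camera_params(n); f=240/np.tan(np.radians(p['fovy'])/2)
    R=cv2.Rodrigues(np.array(p['rvec'],float))[0]; t=np.array(p['tvec'],float).ravel()
    return f,p['cx'],p['cy'],R,t
def ray(c,u,v):
    f,cx,cy,R,t=c; d=R.T@np.array([(u-cx)/f,(v-cy)/f,1]); return -R.T@t,d
def onz(c,u,v,z):
    o,d=ray(c,u,v); return o+d*(z-o[2])/d[2]
def proj(c,P):
    f,cx,cy,R,t=c; q=R@np.array(P)+t; return np.array([f*q[0]/q[2]+cx,f*q[1]/q[2]+cy])
def tri(obs):
    A=0;b=0
    for c,u,v in obs:
        o,d=ray(c,u,v); d=d/np.linalg.norm(d); M=np.eye(3)-np.outer(d,d); A=A+M; b=b+M@o
    return np.linalg.solve(A,b)
E
python3 - <<'E'
from h import *
for n in ['top','side']:
    cv2.imwrite(f'pics/{n}0.png',optics.capture(n)); c=cam(n); print(n,optics.camera_params(n),-c[3].T@c[4])
o=arm.get_obs(); print(o)
E
```

```text
top {'fovy': 45.482818939196456, 'cx': 316.84420369270845, 'cy': 238.20574460211517, 'rvec': array([ 2.21941405, -2.16082123,  0.04981378]), 'tvec': array([-0.02103849,  0.4572811 ,  1.19021635])} [ 0.39341854 -0.01940526  1.21285154]
side {'fovy': 51.92558473398914, 'cx': 310.8092585944626, 'cy': 247.8155018341872, 'rvec': array([ 0.09768986, -2.86217168,  1.24852019]), 'tvec': array([0.44375364, 0.10543345, 0.95964647])} [0.40881622 0.65907832 0.72625059]
{'time': 0.1, 'joint_positions': array([-1.22942282e+00,  1.31110706e-01,  1.48921042e+00, -5.54166956e-06,
        1.52302673e+00, -8.54086854e-02]), 'joint_vel': array([-9.48686837e-05, -1.35462296e-03, -3.05259404e-03,  5.95479843e-04,
        4.59988633e-04,  1.14956183e-03]), 'tau': array([ 8.47598076e-04, -5.70952177e+01, -5.01942980e+01, -2.04972048e-04,
        8.15988926e-03, -1.52588468e-04]), 'ee_pos': array([ 0.24830687, -0.5459665 ,  0.40371212]), 'tcp_rot': array([ 9.77317981e-01,  2.11775340e-01, -1.14756186e-04, -8.70071330e-04]), 'contact_force': array([0.39149284, 0.32066378, 0.29887864]), 'torque': array([ 0.05516738,  0.08381381, -0.00872372]), 'grip_width': 1.0024050542818481}
```

View pics/top0.png

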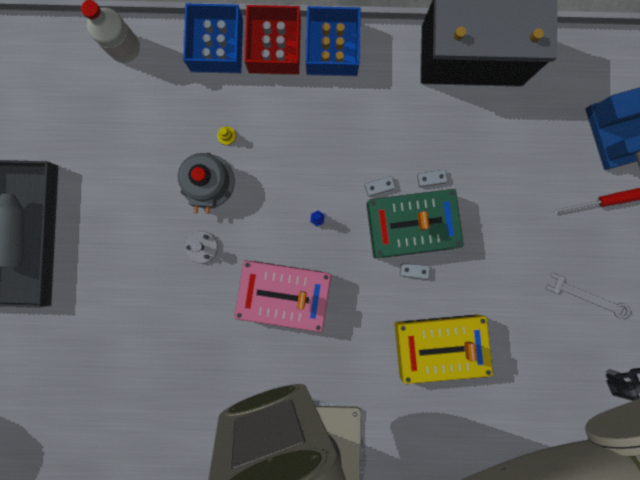

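View pics/side0.png

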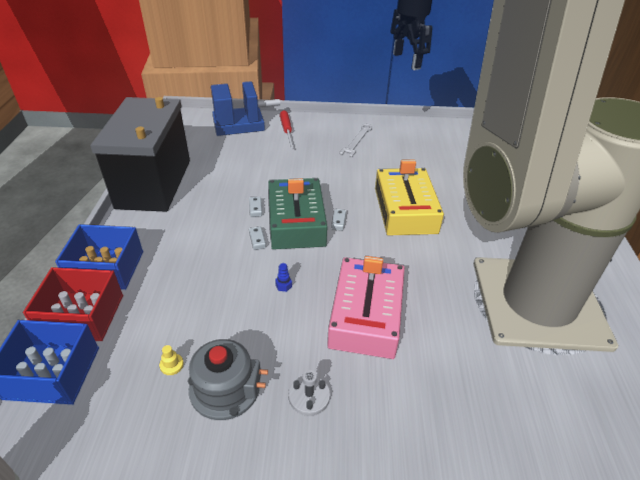

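The top view shows three lever boxes: green at (415,223), a pink look-alike at (283,296) and a yellow look-alike at (445,349). I choose the green one. The starter button is at (199,174). An anode sits on the robot side at (415,271) and two on the far side, at (380,186) and (432,178).

```bash
cat > m.py <<'E'
from h import *
def mask(hsv,lo,hi,roi):
    m=cv2.inRange(hsv,lo,hi); k=np.zeros_like(m); x0,y0,x1,y1=roi; k[y0:y1,x0:x1]=255
    m&=k; n,l,s,c=cv2.connectedComponentsWithStats(m)
    i=1+np.argmax(s[1:,4]); return (l==i).astype(np.uint8)*255,c[i],s[i]
E
python3 - <<'E'
from m import *
I={n:cv2.imread(f'pics/{n}0.png') for n in('top','side')}; H={n:cv2.cvtColor(I[n],cv2.COLOR_BGR2HSV) for n in I}; C={n:cam(n) for n in I}
roi={'top':(355,175,475,270),'side':(255,165,335,255)}; rs={'top':(170,140,240,220),'side':(190,335,250,380)}
col={'red':((0,150,90),(4,255,255)),'blue':((105,150,60),(125,255,255)),'or':((6,130,120),(18,255,255))}
P={}
for k,(lo,hi) in col.items():
    ob=[]
    for n in I:
        m,c,s=mask(H[n],lo,hi,roi[n]); print(k,n,c.round(1),s); ob.append((C[n],*c)); 
        if n=='top': P[k]=c
    print(k,tri(ob).round(4))
ob=[]
for n in I:
    m,c,s=mask(H[n],(0,150,60),(6,255,255),rs[n]); print('btn',n,c,s); ob.append((C[n],*c))
print('btn',tri(ob).round(4))
r=onz(C['top'],*P['red'],.06);b=onz(C['top'],*P['blue'],.06); print('bars z=.06',r,b,np.linalg.norm(r-b))
y=(r-b)/np.linalg.norm(r-b); ctr=(r+b)/2; print('yaw y axis',np.degrees(np.arctan2(-y[0],y[1])))
m=cv2.inRange(H['top'],(60,80,20),(95,255,200)); k=np.zeros_like(m);k[185:262,362:468]=255; m&=k
m=cv2.morphologyEx(m,cv2.MORPH_CLOSE,np.ones((9,9)))
c=max(cv2.findContours(m,0,2)[0],key=cv2.contourArea); print(cv2.minAreaRect(c)); q=np.array([onz(C['top'],*p,.06)[:2] for p in cv2.boxPoints(cv2.minAreaRect(c))]); print(q.round(4),q.mean(0))
l=onz(C['top'],*P['or'],.112); print('lever at .112',l,'along',(l-ctr)@y)
print('btn z?',onz(C['top'],*mask(H['top'],(0,150,60),(6,255,255),rs['top'])[1],.09))
a=cv2.resize(I['top'][175:285,355:475],None,fx=5,fy=5,interpolation=2);b=cv2.resize(I['side'][165:255,255:345],(0,0),fx=2,fy=2)
a=np.vstack([a]);cv2.imwrite('pics/crop0.png',a)
E
```

```text
red top [383.3 226.3] [379 210  10  34 185]
red side [297.8 219.8] [282 218  33   5 101]
red [ 0.4824 -0.1426  0.0596]
blue top [448.2 218.5] [444 202  10  34 204]
blue side [282.8 184. ] [279 183   9   3  24]
blue [ 0.515  -0.2732  0.056 ]
or top [421.9 220.3] [420 212   5  17  58]
or side [295.3 186.6] [288 180  16  14 190]
or [ 0.4935 -0.2143  0.0935]
btn top [197.64779874 173.49685535] [191 167  14  14 159]
btn side [217.33333333 354.43253968] [209 346  18  18 252]
btn [0.5742 0.2287 0.0945]
bars z=.06 [ 0.48277842 -0.14251648  0.06      ] [ 0.50190156 -0.27305177  0.06      ] 0.13192860139965357
yaw y axis 8.334421112536157
((414.630859375, 223.046142578125), (58.296321868896484, 90.0492172241211), 82.87498474121094)
[[ 0.5357 -0.1072]
 [ 0.5631 -0.2872]
 [ 0.4465 -0.3033]
 [ 0.4192 -0.1243]] [ 0.49112401 -0.20551395]
lever at .112 [ 0.49228444 -0.21108917  0.112     ] along -0.0032620876500430605
btn z? [0.57545052 0.22978256 0.09      ]
```

View pics/crop0.png

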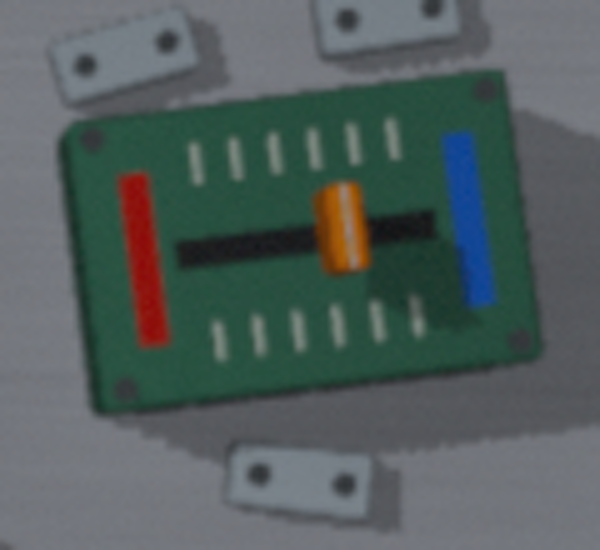

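The crop shows the green box with the blue bar on the right (-y), the red bar on the left, and the orange lever at crop (343,227), which is full-frame (423.6,220.4). Its y is about -7 mm, so it sits at the second click and needs one click more. I'll move above the blue side with the fingers shut and look from there.

>>> servo_tool(deltas=[[[0.035,-0.017,0,0,0,-7,0],[0.07,-0.033,0,0,0,-14,0],[0.105,-0.05,0,0,0,-21,0],[0.14,-0.066,0,0,0,-28,0],[0.175,-0.083,0,0,0,-35,0],[0.21,-0.1,0,0,0,-42,0],[0.245,-0.116,0,0,0,-49,0],[0.28,-0.132,0,0,0,-56,0],[0.315,-0.15,0,0,0,-63,0],[0.35,-0.166,0,0,0,-70,0],[0.35,-0.166,0,0,0,-74,0],[0.35,-0.166,0,0,0,-74,0],[0.35,-0.166,0,0,0,-74,0],[0.35,-0.166,0,0,0,-74,0]]])

```text
time: 1.27
ee_pos: [0.4978, -0.2509, 0.4044]
tcp_rot: [0.654, 0.756, -0.0, -0.0]
contact_force: [0.1, -0.4, -0.1]
grip_width: 0.002
```

```bash
python3 - <<'E'
from m import *
import pickle
o=arm.get_obs(); print(o['time'],o['ee_pos'],o['tcp_rot'],o['contact_force'],o['grip_width'],o['joint_positions'])
from scipy.spatial.transform import Rotation as R
print(R.from_quat(o['tcp_rot']).as_matrix().round(3))
c=cam('wrist'); im=optics.capture('wrist'); cv2.imwrite('pics/w1.png',im); pickle.dump(c,open('w1.pkl','wb'))
print(-c[3].T@c[4], c[:3]); print(proj(c,(0.4918,-0.2068,.06)))
E
```

```text
1.2667 [ 0.49775153 -0.25086201  0.40437058] [ 6.54430667e-01  7.56121917e-01 -2.39962111e-04 -3.02612108e-04] [ 0.08654321 -0.40563529 -0.13628689] 0.0017511849035694164 [-5.58689167e-01  1.59990893e-02  1.60880260e+00 -3.81452971e-04
  1.51746293e+00 -7.02606083e-01]
[[-0.143  0.99  -0.001]
 [ 0.99   0.143  0.   ]
 [ 0.    -0.001 -1.   ]]
[ 0.48827998 -0.18540046  0.37355105] (np.float64(427.82486644251713), 320.06654342561086, 237.63162159608834)
[320.85602522 151.4772246 ]
```

View pics/w1.png

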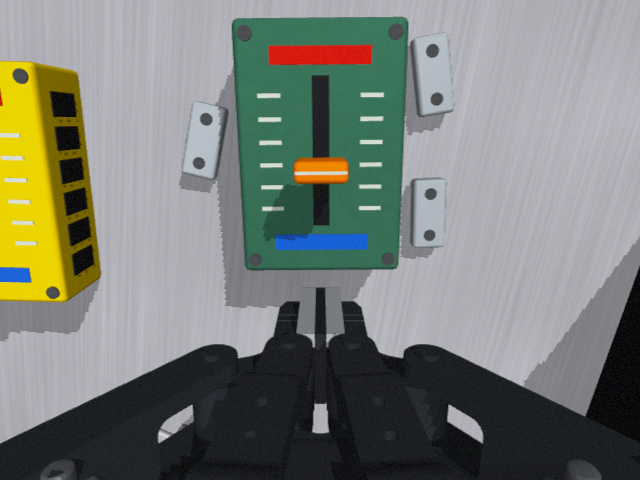

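The wrist view shows the green box upright in the image. The right-hand ticks are at v = 208 (blue end), 186, 164, 142, 119 and 95. The lever's white line is at (321,172), the fingertips are at (321,300), and the anodes lie clear of the path.

```bash
cat > l.py <<'E'
from m import *
def analyse(im,c,roi=(180,0,450,285)):
    h=cv2.cvtColor(im,cv2.COLOR_BGR2HSV); o={}
    for k,lo,hi in(('red',(0,180,90),(4,255,255)),('blue',(105,150,60),(125,255,255))):
        m,p,s=mask(h,lo,hi,roi); o[k]=onz(c,*p,.06)
    hh=cv2.bitwise_or(cv2.inRange(h,(6,130,110),(20,255,255)),0); k=np.zeros_like(hh);k[roi[1]:roi[3],roi[0]:roi[2]]=255;hh&=k
    hh=cv2.morphologyEx(hh,cv2.MORPH_CLOSE,np.ones((7,7))); n,l,s,ce=cv2.connectedComponentsWithStats(hh); i=1+np.argmax(s[1:,4])
    # white stripe on paddle top
    w=cv2.inRange(h,(0,0,150),(25,120,255)); x,y,ww,hg,_=s[i]; z=np.zeros_like(w); z[y:y+hg,x+4:x+ww-4]=w[y:y+hg,x+4:x+ww-4]
    v,u=np.nonzero(z&hh); p=(x+ww/2,np.median(v)) if len(v) else None
    r,b=o['red'],o['blue']; yy=(r-b)/np.linalg.norm(r-b); ctr=(r+b)/2
    print('bars',r.round(4),b.round(4),'d',np.linalg.norm(r-b).round(4),'ctr',ctr.round(4),'yaw',np.degrees(np.arctan2(-yy[0],yy[1])).round(2))
    print('orange',s[i],'stripe px',p)
    if p: P=onz(c,*p,.112); print('lever',P.round(4),'y along',((P-ctr)@yy).round(4)); return p
E
python3 - <<'E'
from l import *
import pickle
c=pickle.load(open('w1.pkl','rb')); p=analyse(cv2.imread('pics/w1.png'),c)
t=cam('top'); print('tri',tri([(c,*p),(t,423.6,220.4)]))
print('fingertip est z=.231', onz(c,321,300,.231))
for v in (208,186,164,142): print(onz(c,370,v,.06))
E
```

```text
bars [ 0.4818 -0.1427  0.06  ] [ 0.5014 -0.2734  0.06  ] d 0.1321 ctr [ 0.4916 -0.208   0.06  ] yaw 8.54
orange [ 293  157   56   27 1377] stripe px (np.float64(321.0), np.float64(174.0))
lever [ 0.4932 -0.2166  0.112 ] y along -0.0087
tri [ 0.49404151 -0.219148    0.08698349]
fingertip est z=.231 [ 0.49745544 -0.24710778  0.231     ]
[ 0.53400752 -0.24256177  0.06      ]
[ 0.53115339 -0.22633518  0.06      ]
[ 0.52837615 -0.21054577  0.06      ]
[ 0.52567275 -0.19517611  0.06      ]
```

The lever is at -8.7 mm, so it is at the second click and needs exactly one more. Now I'll descend behind the paddle, leaving a gap of about 17 mm.

>>> servo_tool(deltas=[[[0,0,0.03,0,0,0,0],[0,0,0.06,0,0,0,0],[0,0,0.09,0,0,0,0],[0,0,0.115,0,0,0,0],[0,0,0.13,0,0,0,0],[0,0,0.139,0,0,0,0],[0,0,0.139,0,0,0,0],[0,0,0.139,0,0,0,0]]])

```text
time: 1.98
ee_pos: [0.498, -0.2509, 0.2661]
tcp_rot: [0.654, 0.757, -0.0, -0.0]
contact_force: [0.2, 0.6, 0.8]
grip_width: 0.002
```

```bash
python3 - <<'E'
from l import *
import pickle
c1=pickle.load(open('w1.pkl','rb'))
o=arm.get_obs(); print(o['time'],o['ee_pos'],o['contact_force'])
c=cam('wrist'); im=optics.capture('wrist'); s=optics.capture('side')
p=np.array(proj(c,(.4932,-.2166,.112))).round(); print('pred paddle',p)
cv2.imwrite('pics/w2.png',np.hstack([im[:,120:520],cv2.resize(s[120:270,250:350],(400,480) if 0 else (320,480))]))
h=cv2.cvtColor(s,cv2.COLOR_BGR2HSV); m,q,st=mask(h,(6,130,120),(18,255,255),(255,165,335,255)); print('side orange',q,st)
print('tri top edge',tri([(c1,321,172),(cam('side'),st[0]+st[2]/2,st[1]+1)]))
E
```

```text
1.9833 [ 0.49801924 -0.25089893  0.26605785] [0.17478834 0.62821887 0.83457463]
pred paddle [321. 230.]
side orange [295.38659794 186.46907216] [288 180  16  14 194]
tri top edge [ 0.49239555 -0.21601563  0.10703735]
```

View pics/w2.png

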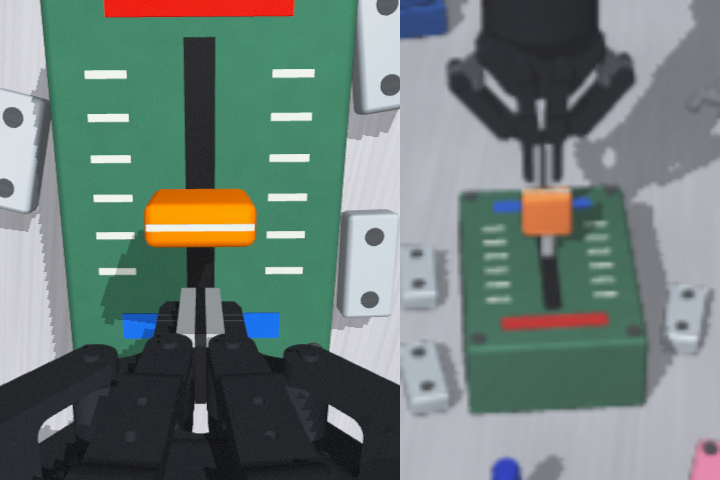

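The wrist view shows the shut fingertips at about (200,310), centred behind the orange paddle at (200,217) with free space between. The side view agrees, and the triangulated paddle top of 0.107 m fits the stated 0.112. Next is a slow push of 22 mm, 17 of it gap, reading the force.

>>> servo_tool(deltas=[[[0.004,0,0,0,0,0,0],[0.008,0,0,0,0,0,0],[0.011,0,0,0,0,0,0],[0.013,0,0,0,0,0,0],[0.014,0,0,0,0,0,0],[0.015,0,0,0,0,0,0],[0.016,0,0,0,0,0,0],[0.017,0,0,0,0,0,0],[0.018,0,0,0,0,0,0],[0.019,0,0,0,0,0,0],[0.02,0,0,0,0,0,0],[0.021,0,0,0,0,0,0],[0.022,0,0,0,0,0,0],[0.022,0,0,0,0,0,0]]])

```text
time: 3.25
ee_pos: [0.495, -0.2285, 0.2657]
tcp_rot: [0.653, 0.757, -0.0, 0.0]
contact_force: [0.0, -4.6, -2.9]
grip_width: -0.002
```

The force is -4.6 N along y, so the tip is touching and climbing the hump. I'll go on in 0.5 mm rows.

>>> servo_tool(deltas=[[[0.0005,0,0,0,0,0,0],[0.001,0,0,0,0,0,0],[0.0015,0,0,0,0,0,0],[0.002,0,0,0,0,0,0],[0.0025,0,0,0,0,0,0],[0.003,0,0,0,0,0,0],[0.003,0,0,0,0,0,0]]])

```text
time: 3.83
ee_pos: [0.4946, -0.225, 0.2656]
tcp_rot: [0.653, 0.757, 0.0, -0.0]
contact_force: [0.6, 0.1, -0.1]
grip_width: -0.002
```

The force has dropped to zero, so the lever went over the hump. I'll back off, rise and look.

>>> servo_tool(deltas=[[[-0.01,0,0,0,0,0,0],[-0.025,0,0,0,0,0,0],[-0.025,0,-0.03,0,0,0,0],[-0.025,0,-0.06,0,0,0,0],[-0.025,0,-0.1,0,0,0,0],[-0.025,0,-0.14,0,0,0,0],[-0.025,0,-0.14,0,0,0,0],[-0.025,0,-0.14,0,0,0,0]]])

```text
time: 4.5
ee_pos: [0.4992, -0.2519, 0.4099]
tcp_rot: [0.653, 0.757, 0.001, 0.004]
contact_force: [0.8, 0.2, -0.3]
grip_width: 0.002
```

```bash
python3 - <<'E'
from l import *
o=arm.get_obs(); print(o['time'],o['ee_pos'],o['contact_force'])
c=cam('wrist'); im=optics.capture('wrist'); analyse(im,c); cv2.imwrite('pics/w3.png',im)
E
```

```text
4.5 [ 0.49916268 -0.25187492  0.40986894] [ 0.79294895  0.15921825 -0.32767657]
bars [ 0.4813 -0.1428  0.06  ] [ 0.5018 -0.2734  0.06  ] d 0.1322 ctr [ 0.4915 -0.2081  0.06  ] yaw 8.91
orange [ 289  140   55   25 1303] stripe px (np.float64(316.5), np.float64(153.0))
lever [ 0.4921 -0.2072  0.112 ] y along 0.0009
```

View pics/w3.png

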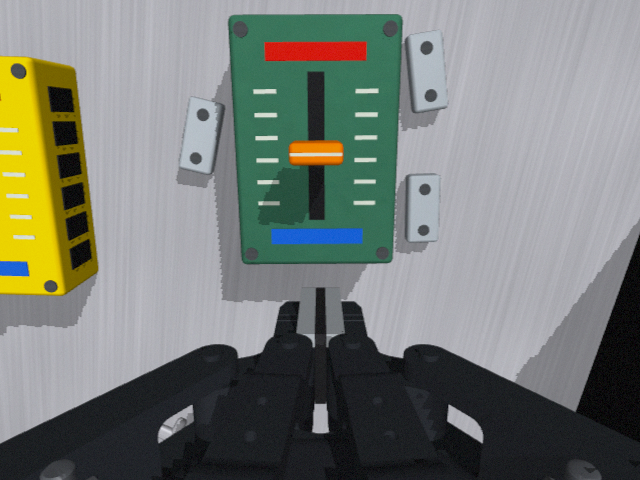

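The lever measures at +0.9 mm, which is on the hump and not at the +8 tick. I'll check whether it is still moving with two more unviewed shots.

>>> servo_tool(deltas=[[[0,0,0,0,0,0,0],[0,0,0,0,0,0,0],[0,0,0,0,0,0,0],[0,0,0,0,0,0,0]]])

```text
time: 4.88
ee_pos: [0.4981, -0.2502, 0.4043]
tcp_rot: [0.653, 0.757, -0.0, -0.001]
contact_force: [0.2, -0.3, 0.6]
grip_width: -0.001
```

```bash
python3 - <<'E'
from l import *
for i in range(2):
    o=arm.get_obs(); print(o['time'],o['ee_pos'],o['contact_force'])
    c=cam('wrist'); im=optics.capture('wrist'); analyse(im,c)
    h=cv2.cvtColor(im,cv2.COLOR_BGR2HSV)
    w=cv2.inRange(h,(0,0,170),(180,60,255))[80:215,355:380].sum(1); print(np.nonzero(w>255*15)[0]+80)
E
```

```text
4.8833 [ 0.49806807 -0.25016268  0.40427486] [ 0.21114156 -0.32206046  0.61082148]
bars [ 0.4822 -0.1426  0.06  ] [ 0.5016 -0.2735  0.06  ] d 0.1323 ctr [ 0.4919 -0.208   0.06  ] yaw 8.46
orange [ 293  147   56   25 1354] stripe px (np.float64(321.0), np.float64(160.0))
lever [ 0.4918 -0.2072  0.112 ] y along 0.0008
[ 95  96  97  98 118 119 120 121 122 142 143 144 145 164 165 166 167 186
 187 188 189 208 209 210 211]
4.9333 [ 0.49813098 -0.25013762  0.40460937] [-1.31003521e+00 -6.14481573e-01 -4.09447181e-04]
bars [ 0.482  -0.1426  0.06  ] [ 0.5019 -0.2734  0.06  ] d 0.1322 ctr [ 0.4919 -0.208   0.06  ] yaw 8.66
orange [ 293  147   56   25 1352] stripe px None
[ 94  95  96  97  98 118 119 120 121 122 142 143 144 145 164 165 166 167
 186 187 188 189 208 209 210]
```

The lever is steady on the hump, held by friction about 1 mm past half-way. The finger stopped exactly there, at zero force. I'll go back down and nudge it about 4 mm more, which stays far from the next hump at +16.

>>> servo_tool(deltas=[[[0,0,0.035,0,0,0,0],[0,0,0.07,0,0,0,0],[0,0,0.1,0,0,0,0],[0,0,0.125,0,0,0,0],[0,0,0.139,0,0,0,0],[0,0,0.139,0,0,0,0],[0.006,0,0.139,0,0,0,0],[0.012,0,0.139,0,0,0,0],[0.018,0,0.139,0,0,0,0],[0.022,0,0.139,0,0,0,0],[0.024,0,0.139,0,0,0,0],[0.025,0,0.139,0,0,0,0],[0.026,0,0.139,0,0,0,0],[0.027,0,0.139,0,0,0,0],[0.028,0,0.139,0,0,0,0],[0.029,0,0.139,0,0,0,0],[0.029,0,0.139,0,0,0,0]]])

```text
time: 6.4
ee_pos: [0.494, -0.2214, 0.2666]
tcp_rot: [0.653, 0.757, -0.0, -0.0]
contact_force: [-0.3, 0.6, 0.3]
grip_width: -0.004
```

>>> servo_tool(deltas=[[[-0.01,0,0,0,0,0,0],[-0.029,0,0,0,0,0,0],[-0.029,0,0,0,0,0,0],[-0.029,0,-0.03,0,0,0,0],[-0.029,0,-0.06,0,0,0,0],[-0.029,0,-0.1,0,0,0,0],[-0.029,0,-0.139,0,0,0,0],[-0.029,0,-0.139,0,0,0,0],[-0.029,0,-0.139,0,0,0,0],[-0.029,0,-0.139,0,0,0,0],[-0.029,0,-0.139,0,0,0,0]]])

```text
time: 7.32
ee_pos: [0.4979, -0.2502, 0.4039]
tcp_rot: [0.653, 0.757, -0.0, -0.001]
contact_force: [0.1, 0.5, -1.0]
grip_width: -0.001
```

```bash
python3 - <<'E'
from l import *
o=arm.get_obs(); print(o['time'],o['ee_pos'],o['contact_force'])
c=cam('wrist'); im=optics.capture('wrist'); analyse(im,c); cv2.imwrite('pics/w4.png',im[60:260,200:440].repeat(2,0).repeat(2,1))
E
```

```text
7.3167 [ 0.49792174 -0.25017318  0.40393201] [ 0.11749848  0.50559204 -1.03464097]
bars [ 0.4822 -0.1426  0.06  ] [ 0.5016 -0.2733  0.06  ] d 0.1322 ctr [ 0.4919 -0.208   0.06  ] yaw 8.43
orange [ 293  135   57   24 1318] stripe px (np.float64(321.5), np.float64(149.0))
lever [ 0.4909 -0.2006  0.112 ] y along 0.0074
```

View pics/w4.png

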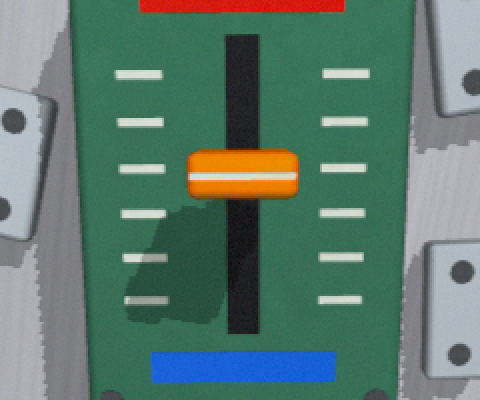

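The lever line in the crop (242,176) now lies at the third tick from the blue end, measured at +7.4 mm. It moved 16.1 mm in all, so it is at the third click. Next I'll go towards the starter button and stop 60 mm short for a wrist look.

>>> servo_tool(deltas=[[[0.034,0.012,0,0,0,0,0],[0.068,0.025,0,0,0,0,0],[0.102,0.037,0,0,0,0,0],[0.136,0.05,0,0,0,0,0],[0.17,0.062,0,0,0,0,0],[0.204,0.074,0,0,0,0,0],[0.238,0.087,0,0,0,0,0],[0.272,0.1,0,0,0,0,0],[0.306,0.112,0,0,0,0,0],[0.34,0.124,0,0,0,0,0],[0.375,0.137,0,0,0,0,0],[0.4,0.146,0,0,0,0,0],[0.4,0.146,0,0,0,0,0],[0.4,0.146,0,0,0,0,0],[0.4,0.146,0,0,0,0,0]]])

```text
time: 8.62
ee_pos: [0.5836, 0.1667, 0.4041]
tcp_rot: [0.653, 0.757, -0.001, -0.001]
contact_force: [0.3, -0.4, 0.7]
grip_width: 0.003
```

```bash
python3 - <<'E'
from l import *
from scipy.spatial.transform import Rotation as R
o=arm.get_obs(); print(o['time'],o['ee_pos'],o['contact_force'])
c=cam('wrist'); im=optics.capture('wrist'); cv2.imwrite('pics/w5.png',im)
h=cv2.cvtColor(im,cv2.COLOR_BGR2HSV); m=cv2.inRange(h,(0,150,60),(6,255,255)); m2,p,s=mask(h,(0,150,60),(6,255,255),(0,0,640,480)); print(p,s, proj(c,(.5745,.229,.094)))
P=tri([(c,*p),(cam('side'),217.3,354.4)]); print('tri wrist+side',P, 'onz .09',onz(c,*p,.09))
P=onz(c,*p,.09)
M=R.from_quat(o['tcp_rot']).as_matrix(); print('tool delta',M.T@(np.array([*P[:2],o['ee_pos'][2]])-o['ee_pos']))
E
```

```text
8.6167 [0.58364    0.16665294 0.40414391] [ 0.29245802 -0.38963458  0.71052617]
[590.81938202 335.15992509] [  532   254   108   159 10680] [321.40433907 125.08274637]
tri wrist+side [0.56016586 0.28182973 0.305659  ] onz .09 [0.79139796 0.11087924 0.09      ]
tool delta [-0.08578231  0.1972695  -0.00046511]
```

View pics/w5.png

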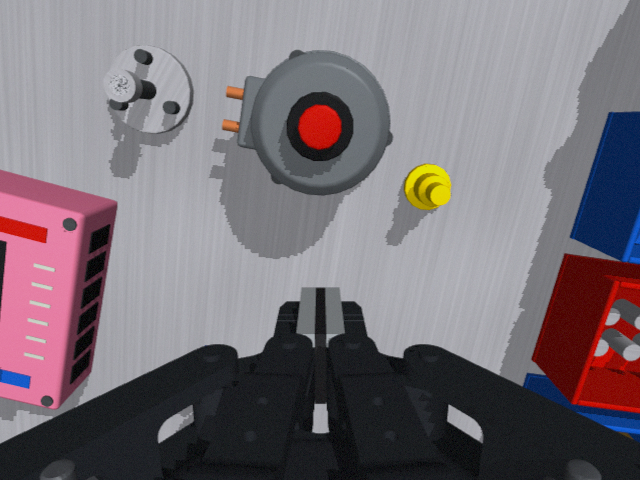

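The mask caught the red bin instead. The real button is at (320,127), the primer at (429,187) and the puller at (147,90), both clear of the path. I'll redo the measurement with a region of interest on the button.

```bash
python3 - <<'E'
from l import *
from scipy.spatial.transform import Rotation as R
o=arm.get_obs(); c=cam('wrist'); im=optics.capture('wrist')
h=cv2.cvtColor(im,cv2.COLOR_BGR2HSV); m2,p,s=mask(h,(0,150,60),(6,255,255),(260,70,380,190)); print(p,s)
P=tri([(c,*p),(cam('side'),217.3,354.4)]); print('tri wrist+side',P,'wrist+top',tri([(c,*p),(cam('top'),197.9,173.3)]))
d=np.linalg.norm(-c[3].T@c[4]-P); print('dia',s[2]*d/c[0])
M=R.from_quat(o['tcp_rot']).as_matrix(); print('ee',o['ee_pos'],'tool delta',M.T@(P-o['ee_pos']))
E
```

```text
[319.0243746  125.65234124] [ 297  103   45   46 1559]
tri wrist+side [0.57365538 0.22803893 0.09370491] wrist+top [0.57390746 0.22766053 0.09895255]
dia 0.02945342874600614
ee [0.58371143 0.16614446 0.40457106] tool delta [ 6.28610041e-02 -2.81784577e-04  3.10834728e-01]
```

Triangulation puts the button at (0.5737, 0.228, 0.094), with a diameter of about 29 mm against the stated 28. I'll move over it and come down to about 6 mm above.

>>> servo_tool(deltas=[[[0.03,0,0,0,0,0,0],[0.055,0,0,0,0,0,0],[0.063,0,0,0,0,0,0],[0.063,0,0.03,0,0,0,0],[0.063,0,0.06,0,0,0,0],[0.063,0,0.09,0,0,0,0],[0.063,0,0.115,0,0,0,0],[0.063,0,0.128,0,0,0,0],[0.063,0,0.132,0,0,0,0],[0.063,0,0.132,0,0,0,0],[0.063,0,0.132,0,0,0,0]]])

```text
time: 9.63
ee_pos: [0.5754, 0.229, 0.2755]
tcp_rot: [0.653, 0.757, 0.001, 0.001]
contact_force: [0.8, -0.1, -1.0]
grip_width: -0.001
```

>>> servo_tool(deltas=[[[0,0,0.002,0,0,0,0],[0,0,0.004,0,0,0,0],[0,0,0.005,0,0,0,0],[0,0,0.006,0,0,0,0],[0,0,0.007,0,0,0,0],[0,0,0.008,0,0,0,0],[0,0,0.008,0,0,0,0]]])

```text
time: 10.22
ee_pos: [0.5754, 0.2295, 0.2674]
tcp_rot: [0.653, 0.757, 0.001, 0.001]
contact_force: [1.3, -0.3, 9.6]
grip_width: -0.002
```

Force is 9.6 N at tip height 0.0944, more than the 5 N needed for full depth. I'll press slightly further to confirm the hard stop.

>>> servo_tool(deltas=[[[0,0,0.0005,0,0,0,0],[0,0,0.001,0,0,0,0],[0,0,0.001,0,0,0,0],[0,0,0.001,0,0,0,0],[0,0,0.001,0,0,0,0]]])

```text
time: 10.63
ee_pos: [0.5754, 0.2295, 0.2673]
tcp_rot: [0.653, 0.757, 0.001, 0.001]
contact_force: [-1.9, -1.2, 15.2]
grip_width: 0.002
```

```bash
python3 - <<'E'
from l import *
o=arm.get_obs(); print(o['time'],o['ee_pos'],o['contact_force'])
s=optics.capture('side'); w=optics.capture('wrist')
a=cv2.resize(s[300:420,160:280],(480,480),interpolation=2); a0=cv2.resize(cv2.imread('pics/side0.png')[330:390,180:260],(320,240),interpolation=2)
b=cv2.resize(w[180:420,220:420],(320,240))
cv2.imwrite('pics/s6.png',np.hstack([a,np.vstack([a0,b])]))
E
```

```text
10.6333 [0.57538384 0.22950847 0.26731003] [-1.92033623 -1.23089251 15.23385212]
```

View pics/s6.png

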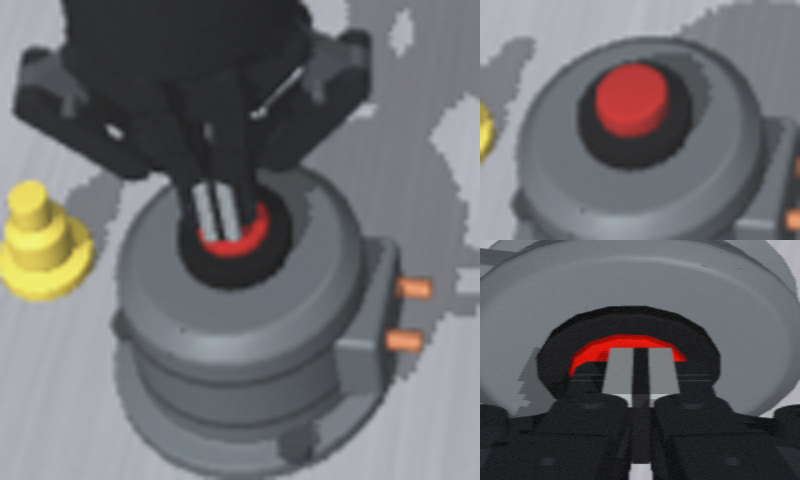

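The shut tips stand on the red button. Commanding 1 mm more moved it only 0.1 mm and added 5.6 N, so it is a hard stop. Releasing in steps will confirm the spring travel.

>>> servo_tool(deltas=[[[0,0,-0.001,0,0,0,0],[0,0,-0.003,0,0,0,0],[0,0,-0.004,0,0,0,0],[0,0,-0.004,0,0,0,0],[0,0,-0.004,0,0,0,0]]])

```text
time: 11.15
ee_pos: [0.5747, 0.2293, 0.2688]
tcp_rot: [0.653, 0.757, 0.0, 0.0]
contact_force: [2.3, 0.4, 3.8]
grip_width: 0.001
```

>>> servo_tool(deltas=[[[0,0,-0.001,0,0,0,0],[0,0,-0.002,0,0,0,0],[0,0,-0.002,0,0,0,0],[0,0,-0.002,0,0,0,0]]])

```text
time: 11.48
ee_pos: [0.5744, 0.2292, 0.2704]
tcp_rot: [0.653, 0.757, -0.0, -0.0]
contact_force: [1.0, 0.4, 3.5]
grip_width: 0.002
```

>>> servo_tool(deltas=[[[0,0,-0.001,0,0,0,0],[0,0,-0.002,0,0,0,0],[0,0,-0.003,0,0,0,0],[0,0,-0.003,0,0,0,0]]])

```text
time: 11.82
ee_pos: [0.5744, 0.2292, 0.2734]
tcp_rot: [0.653, 0.757, -0.0, -0.0]
contact_force: [0.7, 0.2, 1.3]
grip_width: 0.005
```

The force falls from the stop at 0.2673 to about 1 N at 0.2734, so the button travelled its full 6 mm. Now I'll rise clear and do the final checks.

>>> servo_tool(deltas=[[[0,0,-0.02,0,0,0,0],[0,0,-0.05,0,0,0,0],[0,0,-0.08,0,0,0,0],[-0.04,0,-0.11,0,0,0,0],[-0.08,0,-0.13,0,0,0,0],[-0.1,0,-0.13,0,0,0,0],[-0.1,0,-0.13,0,0,0,0],[-0.1,0,-0.13,0,0,0,0],[-0.1,0,-0.13,0,0,0,0]]])

```text
time: 12.57
ee_pos: [0.589, 0.1304, 0.4026]
tcp_rot: [0.653, 0.757, -0.001, -0.001]
contact_force: [0.1, 0.0, 0.5]
grip_width: -0.001
```

```bash
python3 - <<'E'
from l import *
o=arm.get_obs(); print(o['time'],o['ee_pos'],o['contact_force'])
s=optics.capture('side'); cv2.imwrite('pics/s7.png',s)
h=cv2.cvtColor(s,cv2.COLOR_BGR2HSV); print('btn',mask(h,(0,150,60),(6,255,255),(190,335,250,380))[1:])
print('orange',mask(h,(6,130,120),(18,255,255),(255,165,335,255))[1:])
c=cam('side'); 
for y in (-8,8,24): print(y,proj(c,np.array([.4917,-.208,.096])+y/1000*np.array([-.148,.989,0])))
E
```

```text
12.5667 [0.58897651 0.13041096 0.40258817] [0.0524259  0.01205587 0.485436  ]
btn (array([217.24302789, 354.47410359]), array([209, 346,  18,  18, 251], dtype=int32))
orange (array([295.95675676, 190.53513514]), array([289, 184,  15,  14, 185], dtype=int32))
-8 [295.48149544 185.2022463 ]
8 [295.93830641 189.55823267]
24 [296.40528395 194.01116373]
```

View pics/s7.png

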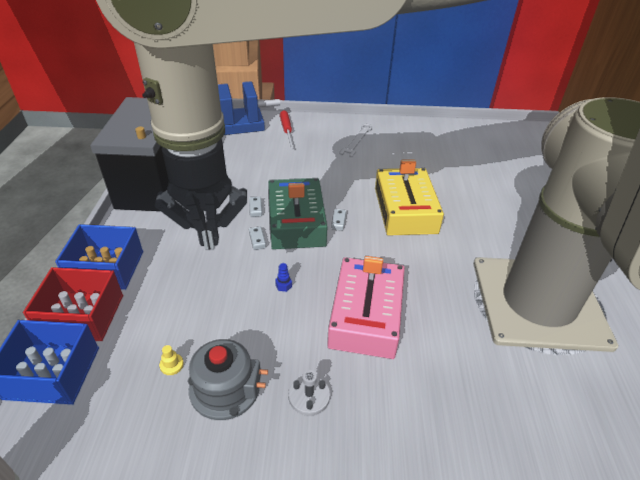

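The button is back up at (217,354), the same pixel as at the start. The lever moved one click: its centroid row went from 186.5 to 190.5, and one click should shift it 4.4 px. The loose parts have not moved and the arm touches nothing, so I'm handing in.

```bash
python3 -c "
from workcell import job; print(job.finish_job())"
```

```text
the job is handed in; nothing more can be done
None
```

The lever on the green box is at the third click, the red button has been pressed fully and is back up, and the job was handed in at about 12.6 s.

- **Lever:** It started at the second click and I pushed it one click with the shut fingertips. The highest force I read was about 5 N. My first push left it sitting on the hump at about +1 mm, so I nudged it again. It then measured +7.4 mm against the nominal +8 mm, having moved 16.1 mm, and the final side view agrees. It never came near the next hump.
- **Button:** I pressed it to a hard stop. One millimetre more command moved it only 0.1 mm and raised the force to 15 N. The spring force then faded over about 6 mm on release. In the last picture the button is at its starting pixel.
- **Rest of the scene:** The loose parts look unmoved and the robot is clear of everything.
- **Disagreements:**
  - The paddle top triangulated to 0.087 m in one poorly conditioned pair of views and 0.107 m in a better pair, against the stated 0.112 m.
  - The button top came out at 0.094 m in one pair and 0.099 m in another; contact during the press fits about 0.100 m.
  - One button search picked up a red bin by mistake, and I corrected it before moving.

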